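Set the stop and hold the blank in the marking jig

TASK

On the marking jig, first slide the blue stop along the fence by its black grip until its white pointer lines up with the red marker. Then bring the beech blank, bevel towards the robot, flat on the board and square against the fence with its end up to the stop, and hold it for marking out: one steady diagonal push that presses it firmly against the fence and down on the board at the same time, and finish while still holding that push. Leave the stop at the marker and the other tools where they lie.

Things in the scene. Friction and masses are not known exactly. Their poses are not given: they have to be found in the camera images.
- board: white jig board, fixed to the bench, 260 x 400 x 15 mm (x, y, z). Origin: centre of its underside, on the bench; its top is 15 mm higher. Its +x points away from the robot (turned by up to 0.2 rad), the fence lies along its y axis near its far edge. The parts of the jig (board, fence, marker, stop) share its yaw.
- fence: straight aluminium fence, fixed on the board: 360 mm long along y, 18 mm deep, 20 mm high. Origin: middle of its length at the foot of the face that looks to the robot (-x), at board-top height; so that face is the plane x = 0 of this frame and it stands 85 mm beyond the board's centre. Behind it runs a yellow scale strip with ticks, 22 mm deep and 4 mm high.
- mark: red marker, 12 x 6 x 8 mm, fixed on the yellow scale behind the fence; origin: centre of its underside. Where it sits along the fence (y) is where the stop's centre line must come.
- stop (a joint): position of the blue stop along the fence, m: 0 at the -y end of its travel, 0.17 at the +y end, growing towards the fence's +y; at 0 the stop's centre is 140 mm to the -y side of the fence's middle. It slides with about 6 N of friction and stays where it is left.
- stop_index (a point): centre of the top of the stop's grip, on the stop's centre line (white line on top; the white pointer at its rear is on the same line). The grip is a black upright tab over the fence, 16 mm thick along the slide, 24 mm deep (x) and 40 mm high: its top is 66 mm above the board, its foot 26 mm above the board on a blue saddle 30 mm long (y).
- stop_face (a point): middle of the stop's end face that looks to +y, which the blank's end comes up to: 7 mm to the +y side of the stop's centre line, 14 mm in front of the fence face, 16 mm above the board. This blue leg reaches 28 mm forward of the fence and is 26 mm high and 14 mm thick. Axes as the fence's.
- blank: loose beech blank on the board, 44 mm wide (x), 110 long (y), 32 high, about 0.12 kg. Origin: centre of its underside; upright +x face. Along its -x (robot side) top edge runs a steep bevel, 10 mm wide, 17 mm high; below it that side is upright for 15 mm; flat top 34 mm wide. Board friction eats up to 0.9 of the downward force, so push about twice as hard to the fence as down: 13 and 6.5 N do well.
- blank_back (a point): point on the blank's upright +x face, middle of its length, 10 mm above its underside (22 mm from its origin)
- blank_end (a point): point on the blank's -y end face, the end that comes up to the stop, 55 mm from its origin along -y, 16 mm above its underside
- weight: steel pattern weight, 48 mm across, 40 mm high, standing on the board's near -y corner; leave it alone. Origin: centre of its underside
- hammer: hammer, 260 mm, lying to the robot's right; leave it alone
- awl: awl with dark wooden handle, 150 mm, lying to the right; leave it alone
- anvil: steel block 90 x 90 x 45 mm on the left; leave it alone
- tape: white tape roll, 100 mm across, 20 mm high, on the left; leave it alone
- dish: brass dish, 80 mm across, 30 mm high, on the left; leave it alone
- glue: glue jar, 52 mm across, 120 mm high, on the left; leave it alone
Not all that is in view belongs to the job. There is more than one size of the blank; the one meant has the size given above.

How it is judged:
By the outcome, as a careful person would: the job done as asked, in the order asked, and still so for the second after the job is handed in, while the arm keeps its last pose, push and grip.
It also fails if it takes over 64 s, if anything falls off the work surface, if the arm or the gripper's body presses on something with over 40 N, if the wrist force passes 120 N, or if a joint passes its speed limit or range.

ROBOT

A 6-joint arm with a two-finger parallel gripper is mounted at the origin on the work surface. World frame = base frame: x ahead of the robot, y to its left, z up, the work surface at z = 0. Lengths are in m, angles in degrees, forces in N, time in s.
With the tool pointing down it reaches from about 0.3 to 0.775 m from the base axis. Payload 14.6 kg.
Tool frame: the origin (TCP) lies midway between the tips of the shut fingers; the grasp point (between the pads) lies 19 mm behind it; z points along the fingers, y is the line along which they close (so a half turn about z gives the same grasp; the last joint's range is limited). The gripper opens to 85 mm and grips with 20 to 120 N. Pads are 22 mm wide; open, the fingers measure 114 mm over their backs; the gripper's body (76 mm by 85 mm) begins 54 mm behind the grasp point. The pads swing forward as they close: fully open they stand 13 mm farther back than shut.
Start: joints at [-72.571, 17.183, 87.147, -0, 75.671, -3.816], TCP at [0.199, -0.513, 0.231] pointing down, gripper open.
Joint ranges: [-173.82, 173.82], [-45.26, 126.66], [13.44, 144.39], [-59.66, 239.66], [0, 175.72], [-146.38, 146.38]. Speed limits (degrees/s): [127.2, 127.2, 147.25, 180, 180, 180].

INTERFACE

Orientations are given as a 3x3 rotation matrix whose columns are the frame's x, y, z axes.
In Python, from plant import r, ik, eyes, job gives the robot as it stands. Calls block until the motion is done:
- r.movep(position, orientation): joint-space move of the TCP to a pose.
- r.move_l(position, max_speed=0.15, rotation=None, guard=None): straight line of the TCP; rotation=None keeps the orientation; max_speed is the mean speed in m/s. With guard (N) it stops when the force on the tool has changed by that much, and returns True; else False.
- r.move_j(angles): joint-space move.
- r.grip(opening, grasp_force=None): opening from 0.0 (shut) to 1.0 (fully open); grasp_force is the grip in N (None keeps the last); returns when the fingers have stopped.
- r.dwell(seconds).
- ik(position, orientation): joint angles nearest the present ones, or None.
- r.observe(): the state.
- eyes.capture(name): name is "side" or "top" or "wrist"; returns the picture (420x560x3 uint8, red, green, blue); there is no depth.
- eyes.camera_model(name): a dict with "vfov" (degrees; the focal length in pixels is half the picture's height over the tangent of half this angle, whatever the lens; pixels are square), "cx", "cy" (the principal point, pixels), "R" (3x3) and "t" (3): a world point X has camera coordinates R X + t. Camera axes: x right, y down, z forward; pixel columns grow to the right and rows downward; lengths in m; the calibration is good to about 2 mm. The wrist camera is an equidistant fisheye: a pixel r from the principal point sees the ray r / f radians off the axis. A picture is of the moment at which its call begins: read the wrist's pose just before it. camera_model takes no time and is no camera call; for the wrist camera it gives the pose at the moment of the call.
A pose or a line that the arm cannot do raises r.IKError and nothing moves.
- job.sign_off(): hands the job in; it is judged then, once.
The state is a dict: "t": time; "q": joint angles; "qvel": joint speeds; "joint_torque": joint torques, N m; "ee_pos": TCP position; "tool_rot": TCP orientation; "force": force on the tool from outside, world axes, zero at the start; "wrist_torque": the same for the moment, N m; "opening": opening from 0.0 (shut) to 1.0 (fully open); "grip_force": force on a finger pad.
Only numpy, scipy, OpenCV 4.12 (cv2) and the standard library are available. Lean on these libraries where they do the work, as an engineer would, in place of code of your own. Each camera call takes 0.05 s, during which the arm holds its last target. There are 200 camera calls.

## Working session

There is one attempt and no reset: what is moved stays moved. The work goes in short steps, each a Python script; the robot and the scene stay as the last script left them, time stands still between calls to the robot, and variables do not carry over. Pictures are saved under pics/ and viewed, at most 10 in all, crops included, and the job is handed in when it is done.

```bash
mkdir -p pics; ls; python3 - <<'E'
from plant import r,ik,eyes,job
import cv2,numpy as np
for n in("top","side"):
    im=eyes.capture(n); cv2.imwrite(f"pics/{n}0.png",cv2.resize(im[:,:,::-1],(800,600),interpolation=cv2.INTER_CUBIC))
    cv2.imwrite(f"pics/{n}raw.png",im[:,:,::-1])
    m=eyes.camera_model(n);print(n,m['vfov'],m['cx'],m['cy'],np.round(m['R'],3).tolist(),np.round(m['t'],3))
o=r.observe();print(o['t'],o['force'],np.round(o['tool_rot'],3).tolist())
E
```

```text
pics
top 50.584415700906014 283.85565623441926 210.4040034736819 [[-0.005, -1.0, -0.007], [-0.996, 0.006, -0.095], [0.095, 0.007, -0.995]] [0.041 0.55  1.584]
side 45.626061590597125 277.02107109473366 206.3212188866536 [[-0.845, -0.535, 0.015], [-0.365, 0.556, -0.747], [0.391, -0.636, -0.665]] [0.495 0.244 1.322]
0.1 [-0.23063712  0.5128607  -0.61259015] [[0.932, 0.362, -0.0], [0.362, -0.932, 0.001], [0.0, -0.001, -1.0]]
```

View pics/top0.png

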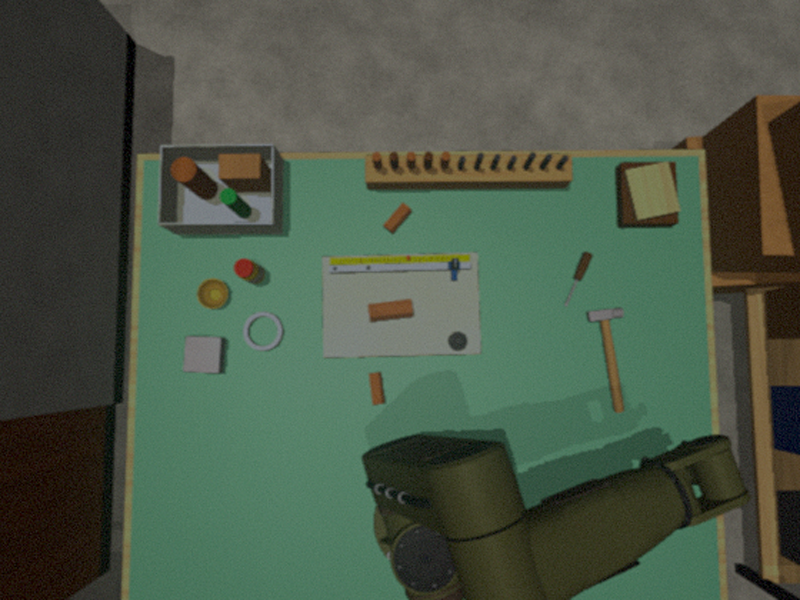

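View pics/side0.png

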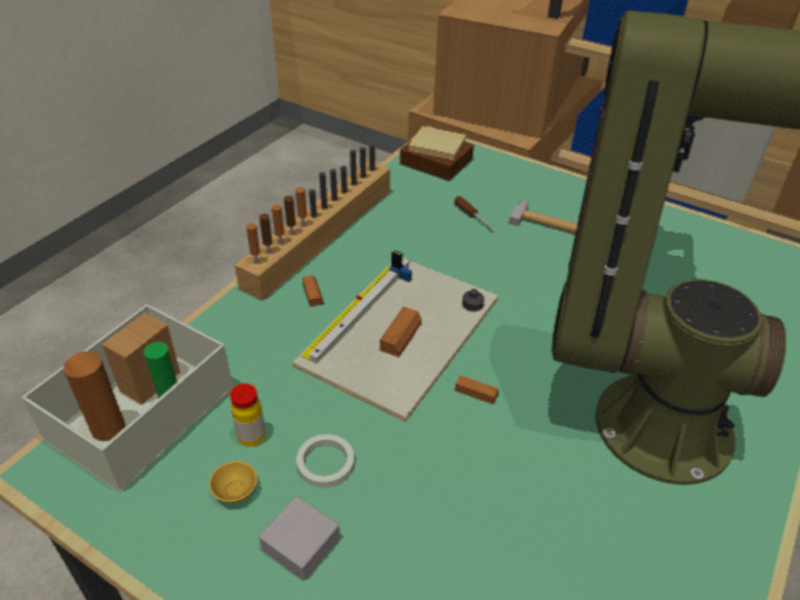

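The top view shows three beech-coloured blocks: on the board at (391,310), beyond the board at (397,217) and near it at (376,388). The latter two are shorter and off the board, so I choose the one on the board. The stop's grip is at (454,265), the marker at (408,258) and the weight at (457,341). Next is a close crop and a rough fix.

```bash
cat >h.py <<'E'
from plant import r,ik,eyes,job
import numpy as np,cv2
def ray(m,u,v):
    f=210/np.tan(np.radians(m['vfov']/2)); d=np.array([u-m['cx'],v-m['cy']]); 
    if m.get('fish'):
        rr=np.hypot(*d); th=rr/f; c=np.array([*(d/max(rr,1e-9)*np.sin(th)),np.cos(th)])
    else: c=np.array([d[0]/f,d[1]/f,1])
    R=np.array(m['R']); return -R.T@np.array(m['t']), R.T@c
def onz(m,u,v,z):
    o,d=ray(m,u,v); return o+d*(z-o[2])/d[2]
def down(a):  # tool z down, tool y at world angle a (deg)
    a=np.radians(a); y=np.array([np.cos(a),np.sin(a),0]); z=np.array([0,0,-1.]); return np.c_[np.cross(y,z),y,z]
E
python3 - <<'E'
from h import *
m=eyes.camera_model('top')
for n,u,v,z in [("blankA",369,311,.047),("blankB",412,308,.047),("mark",408,258,.023),("grip",455,262,.081),("bl",323,356,.015),("br",480,356,.015),("tl",323,256,.015),("tr",478,254,.015),("weight",457,341,.055)]:
    print(n,onz(m,u*.7,v*.7,z).round(3))
im=cv2.imread('pics/topraw.png')[165:260,215:345]
cv2.imwrite('pics/topc.png',cv2.resize(im,None,fx=6,fy=6,interpolation=cv2.INTER_CUBIC))
E
```

```text
blankA [0.522 0.129 0.047]
blankB [0.529 0.022 0.047]
mark [0.659 0.031 0.023]
grip [ 0.639 -0.085  0.081]
bl [0.411 0.248 0.015]
br [ 0.409 -0.15   0.015]
tl [0.667 0.25  0.015]
tr [ 0.67  -0.149  0.015]
weight [ 0.446 -0.089  0.055]
```

View pics/topc.png

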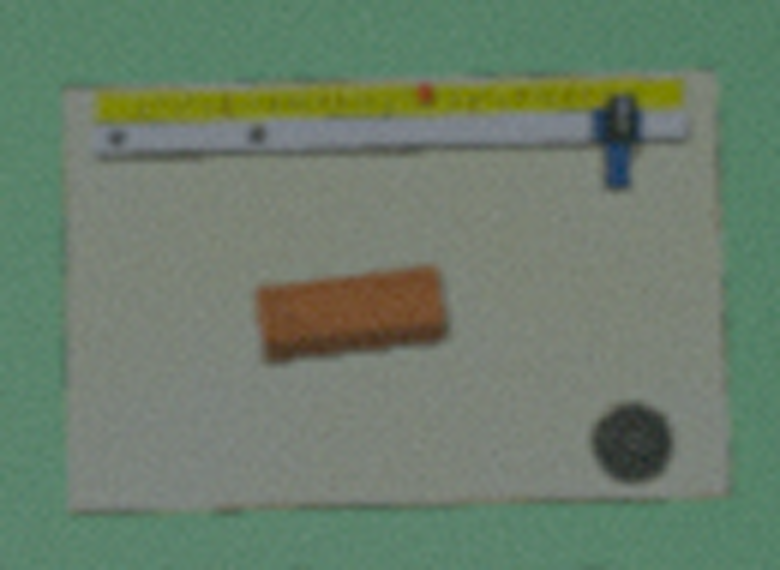

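The chosen blank spans crop (258-445, 268-360), about 110 x 44 mm, with its darker bevel face towards the robot. The grip is at crop (621,117), the marker at (427,93), and the fence's face foot runs from (97,157) to (688,139). Now I move above and look with the wrist camera.

```bash
python3 - <<'E'
from h import *
m=eyes.camera_model('top')
g=lambda u,v,z: onz(m,215+(u+.5)/6-.5,165+(v+.5)/6-.5,z)
def yaw(a,b): d=a-b; return np.degrees(np.arctan2(-d[0],d[1]))
print('yaw scale',yaw(g(98,95,.019),g(685,80,.019)),'near edge',yaw(g(70,512,.015),g(730,497,.015)),'blank',yaw(g(258,287,.047),g(440,268,.047)))
p=np.array([.58,0.0,.30])
for a in(90,-90):
    q=ik(p,down(a)); print(a,None if q is None else np.round(q,1))
r.movep(p,down(90+1.8)) 
m=eyes.camera_model('wrist');im=eyes.capture('wrist')
np.save('w1.npy',{**m,'fish':1},allow_pickle=True); cv2.imwrite('pics/w1raw.png',im[:,:,::-1])
cv2.imwrite('pics/w1.png',cv2.resize(im[:,:,::-1],(800,600),interpolation=cv2.INTER_CUBIC))
print(r.observe()['t'],r.observe()['q'])
E
```

```text
yaw scale 1.128008152158642 near edge 1.0091615495231374 blank 5.663910131700448
90 [ -3.6  18.7  76.   -0.   85.2 -93.6]
-90 [-3.6 18.7 76.  -0.  85.2 86.4]
2.4417 [-3.68818976e+00  1.87468870e+01  7.60486388e+01 -6.53556710e-03
  8.52074819e+01 -9.54001936e+01]
```

View pics/w1.png

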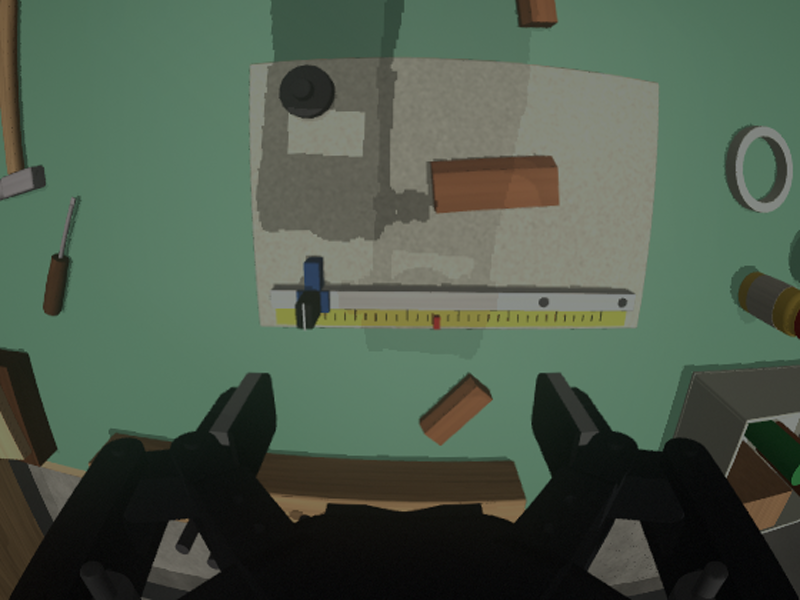

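The wrist view is turned, with its bottom edge away from the robot. It shows the stop at (312,290), the marker at (436,321), the fence's face at row ~290, and the blank at (430-558, 156-212) with its bevel up in the picture, towards the robot. I'll enlarge it for exact pixels.

```bash
python3 - <<'E'
import cv2,numpy as np
im=cv2.imread('pics/w1raw.png')
A=cv2.resize(im[170:235,180:320],None,fx=5,fy=5,interpolation=cv2.INTER_CUBIC)
B=cv2.resize(im[105:153,290:400],None,fx=5,fy=5,interpolation=cv2.INTER_CUBIC)
o=np.zeros((565,700,3),np.uint8);o[:325]=A;o[325:,:550]=B
cv2.imwrite('pics/w1c.png',o)
E
```

```text
(no output)
```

View pics/w1c.png

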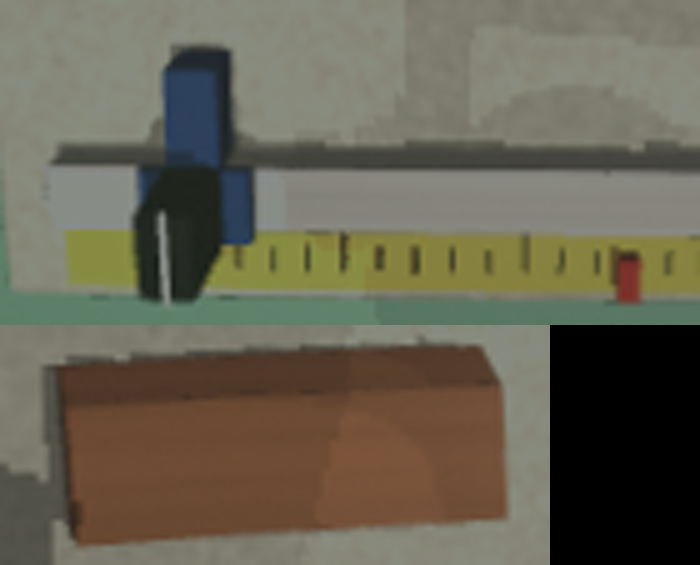

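```bash
python3 - <<'E'
from h import *
m=np.load('w1.npy',allow_pickle=True).item()
A=lambda u,v,z: onz(m,180+(u+.5)/5-.5,170+(v+.5)/5-.5,z)
B=lambda u,v,z: onz(m,290+(u+.5)/5-.5,105+(v-325+.5)/5-.5,z)
def yaw(a,b): d=a-b; return np.degrees(np.arctan2(-d[0],d[1]))
print('cam',-np.array(m['R']).T@m['t'])
f1,f2=A(60,165,.035),A(690,172,.035)
print('fence',f1,f2,yaw(f2,f1)); s1,s2=A(70,231,.035),A(690,235,.035);print('rear',s1,s2,yaw(s2,s1))
# far end of fence from whole picture
e=onz(m,632*.7,294*.7,.035);print('fence far',e,yaw(e,f1))
print('grip',A(165,256,.081),A(162,212,.081),A(168,300,.081),'mark',A(628,282,.027))
print('saddle edge',A(253,205,.041),A(136,205,.041),'leg',A(165,68,.041),A(230,55,.041))
c=[B(68,407,.047),B(500,387,.047),B(507,518,.047),B(78,545,.047)];print(np.round(c,4),sum(c)/4,yaw(c[1],c[0]),yaw(c[2],c[3]))
E
```

```text
cam [ 0.50511365 -0.00320824  0.44254951]
fence [ 0.63039893 -0.12137986  0.035     ] [0.62753353 0.04683499 0.035     ] 0.9758930539625515
rear [ 0.64908431 -0.1195965   0.035     ] [0.64504231 0.04792666 0.035     ] 1.3821660840813321
fence far [0.62472221 0.22928274 0.035     ] 0.9274547547975802
grip [ 0.63838104 -0.08299621  0.081     ] [ 0.62725658 -0.08328858  0.081     ] [ 0.64972397 -0.08274113  0.081     ] mark [0.66184836 0.03273884 0.027     ]
saddle edge [ 0.63806152 -0.06758022  0.041     ] [ 0.63904368 -0.09917656  0.041     ] leg [ 0.60167024 -0.09008852  0.041     ] [ 0.59791199 -0.07293585  0.041     ]
[[0.52   0.0225 0.047 ]
 [0.5081 0.1306 0.047 ]
 [0.541  0.1351 0.047 ]
 [0.5537 0.0262 0.047 ]] [0.53068794 0.07858405 0.047     ] 6.286286074584492 6.64816719045396
```

```bash
python3 - <<'E'
from h import *
th=np.radians(1.1); y=np.array([-np.sin(th),np.cos(th),0]); R=down(91.1)
p=np.array([.638,-.0832,0]); z=lambda h:np.array([0,0,h])
r.grip(1.0)
r.movep(p+z(.16),R); print(r.move_l(p+z(.051),.1,guard=15)); r.grip(0.0,30)
o=r.observe(); print('gripped',o['opening'],o['grip_force'],o['force'],o['ee_pos'])
mk=np.array([.66185,.03274,0]); d=(mk-p)@y; print('slide',d)
print(r.move_l(p+y*d+z(.051),.06,guard=30)); r.dwell(.2)
o=r.observe(); print(o['t'],o['opening'],o['force'],o['ee_pos'])
m=eyes.camera_model('wrist');im=eyes.capture('wrist');np.save('w2.npy',{**m,'fish':1},allow_pickle=True);cv2.imwrite('pics/w2raw.png',im[:,:,::-1])
r.grip(1.0); c=p+y*d; r.move_l(c+z(.14),.15); b=np.array([.56,c[1],.20]); r.move_l(b,.15)
r.dwell(.2);m=eyes.camera_model('wrist');im=eyes.capture('wrist');np.save('w3.npy',{**m,'fish':1},allow_pickle=True);cv2.imwrite('pics/w3raw.png',im[:,:,::-1])
cv2.imwrite('pics/w3.png',cv2.resize(im[:,:,::-1],(800,600),interpolation=cv2.INTER_CUBIC)); print(r.observe()['t'])
E
```

```text
False
gripped 0.18004513617893472 33.70659112930298 [-2.08665488  0.25202533  2.53330714] [ 0.63801388 -0.08314812  0.05111758]
slide 0.11546077466215082
False
7.5333 0.1812248474342385 [-1.06268464 -5.28587886  3.31869205] [0.63579969 0.03167444 0.05112352]
10.05
```

View pics/w3.png

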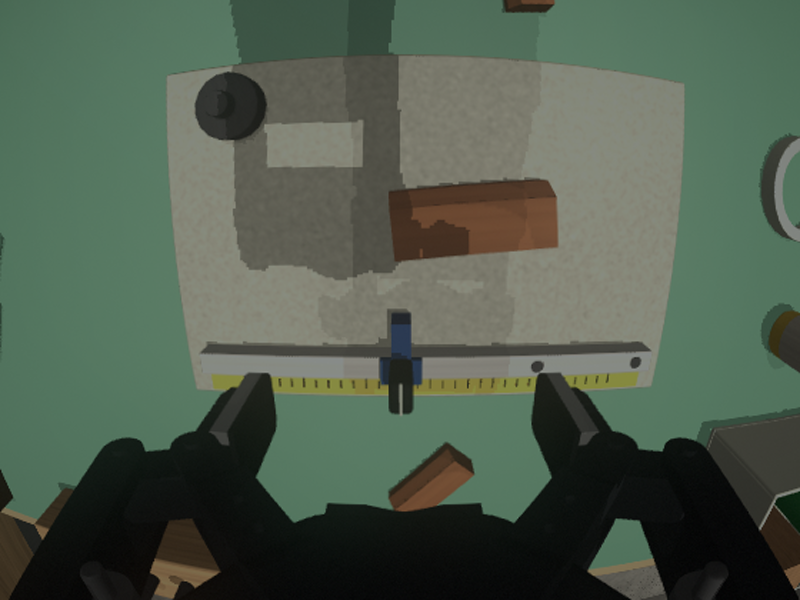

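The stop now sits mid-fence at (401,370), but its grip hides the marker. I'll look from straight above it, with the tool already turned for the blank grasp.

```bash
python3 - <<'E'
from h import *
R=down(1.1); p=np.array([.675,-.045,.18])
r.movep(p,R); r.dwell(.2)
m=eyes.camera_model('wrist');im=eyes.capture('wrist');m['fish']=1;np.save('w4.npy',m,allow_pickle=True);cv2.imwrite('pics/w4raw.png',im[:,:,::-1])
f=210/np.tan(np.radians(m['vfov']/2)); c=np.array(m['R'])@[.655,.032,.04]+m['t']; rr=np.hypot(c[0],c[1]);k=f*np.arctan2(rr,c[2])/rr; u,v=m['cx']+k*c[0],m['cy']+k*c[1]; print(u,v,r.observe()['t'],r.observe()['q'].round(1) if hasattr(r.observe()['q'],'round') else r.observe()['q'])
u,v=int(u),int(v);u0,v0=max(u-66,0),max(v-50,0);print(u0,v0); cv2.imwrite('pics/w4.png',cv2.resize(im[v0:v0+100,u0:u0+132,::-1],None,fx=6,fy=6,interpolation=cv2.INTER_CUBIC))
E
```

```text
260.1090707845841 106.15187399296352 11.6083 [-6.9 35.8 67.1  0.  77.  -8. ]
194 56
```

View pics/w4.png

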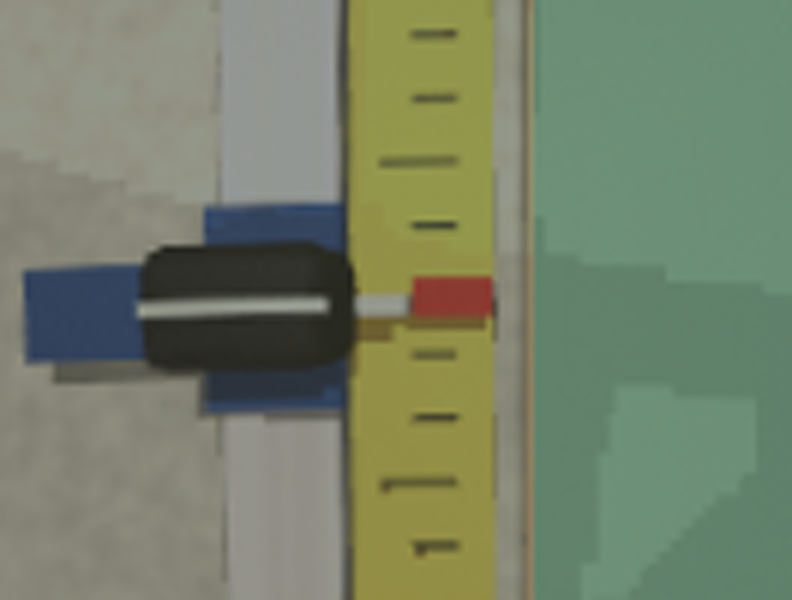

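```bash
python3 - <<'E'
from h import *
m=np.load('w4.npy',allow_pickle=True).item()
g=lambda u,v,z: onz(m,194+(u+.5)/6-.5,56+(v+.5)/6-.5,z)
th=np.radians(1.1); y=np.array([-np.sin(th),np.cos(th),0]); 
print('cam',ray(m,0,0)[0])
for n,u,v,zz in [('mark',452,297,(.027,)),('ptr',383,306,(.019,.023,.027,.031)),('gripline',235,307,(.081,)),('sadtop',275,205,(.041,)),('sadbot',275,411,(.041,)),('legtop',80,267,(.041,)),('legbot',80,361,(.041,)),('ff1',219,30,(.035,)),('ff2',226,560,(.035,))]:
    for z in zz: q=g(u,v,z); print(n,z,q.round(4),'y\'',round(q@y,4))
E
```

```text
cam [0.67414374 0.03062287 0.32287742]
mark 0.027 [0.662  0.0331 0.027 ] y' 0.0204
ptr 0.019 [0.6511 0.0317 0.019 ] y' 0.0192
ptr 0.023 [0.6514 0.0317 0.023 ] y' 0.0192
ptr 0.027 [0.6517 0.0317 0.027 ] y' 0.0191
ptr 0.031 [0.652  0.0316 0.031 ] y' 0.0191
gripline 0.081 [0.6375 0.0314 0.081 ] y' 0.0192
sadtop 0.041 [0.6371 0.0463 0.041 ] y' 0.0341
sadbot 0.041 [0.6373 0.0164 0.041 ] y' 0.0041
legtop 0.041 [0.6086 0.0379 0.041 ] y' 0.0262
legbot 0.041 [0.6085 0.024  0.041 ] y' 0.0124
ff1 0.035 [0.6277 0.0731 0.035 ] y' 0.0611
ff2 0.035 [ 0.6291 -0.0062  0.035 ] y' -0.0183
```

The white pointer is at row 306 and the red marker's centre at row 297. The stop is therefore 1.3 mm short towards -y, so I regrip it and correct.

```bash
python3 - <<'E'
from h import *
th=np.radians(1.1); y=np.array([-np.sin(th),np.cos(th),0]); R=down(91.1); z=lambda h:np.array([0,0,h])
c=np.array([.6375,.0316,0])
r.movep(c+z(.14),R); r.move_l(c+z(.051),.1,guard=15); r.grip(0.0,30)
y0=r.observe()['ee_pos']@y; goal=y0+.00125; cmd=c+z(.051); print('y0',y0)
cmd=cmd+y*.0017
for i in range(5):
    r.move_l(cmd,.03); r.dwell(.1); e=goal-r.observe()['ee_pos']@y; print(e)
    if abs(e)<.00015: break
    cmd=cmd+y*e
r.grip(1.0); r.move_l(c+z(.14),.2)
r.movep(np.array([.675,-.045,.18]),down(1.1)); r.dwell(.2)
m=eyes.camera_model('wrist');im=eyes.capture('wrist');m['fish']=1
cr=im[56:156,194:326]; hs=cv2.cvtColor(cr,cv2.COLOR_RGB2HSV).astype(int)
red=((hs[...,0]<8)|(hs[...,0]>172))&(hs[...,1]>120)&(hs[...,2]>90)
v,u=np.nonzero(red); print('red',len(v),v.mean()+56,u.mean()+194)
# whitish pointer between the grip and marker
col=cr[:,58:69]; w=(col.min(2)>110)
hs2=hs[:,60:67]; w=(hs2[...,1]<60)&(hs2[...,2]>110); vv,uu=np.nonzero(w[40:62]); print('ptr',len(vv),vv.mean()+40+56)
print(onz(m,u.mean()+194,v.mean()+56,.027)@y, onz(m,257,vv.mean()+96,.023)@y, r.observe()['t'])
cv2.imwrite('pics/w5.png',cv2.resize(cr[:,:,::-1],None,fx=6,fy=6,interpolation=cv2.INTER_CUBIC))
E
```

```text
y0 0.01938997004261566
-5.282660698326114e-05
red 67 105.08955223880596 268.88059701492534
ptr 21 105.0
0.0203838471345787 0.020634962959651303 17.775
```

The stop is now within 0.3 mm of the marker. Next I grasp the blank, carry it square to just in front of the fence, and touch its end to the stop.

```bash
python3 - <<'E'
from h import *
th=np.radians(1.1); y=np.array([-np.sin(th),np.cos(th),0]); x=np.array([np.cos(th),np.sin(th),0]); z=lambda h:np.array([0,0,h])
P=lambda a,b,h: x*a+y*b+z(h)
b=np.array([.5257,.0780,0]); R=down(6.4)
r.movep(b+z(.14),R); print(r.move_l(b+z(.0175),.12,guard=12)); r.grip(0.0,40)
o=r.observe(); print('grip',o['opening'],o['grip_force'],o['force'],o['ee_pos'])
if .35<o['opening']<.7:
    r.move_l(b+z(.024),.08); R=down(1.1)
    r.move_l(P(.5827,.0976,.024),.1,rotation=R); r.move_l(P(.5827,.0976,.0205),.05); r.dwell(.2)
    h=r.move_l(P(.5827,.0760,.0205),.015,guard=3); o=r.observe(); print('touch',h,o['ee_pos']@x,o['ee_pos']@y,o['force'],o['t'])
E
```

```text
False
grip 0.5063555706499027 41.60471577197313 [-0.33167776 -1.29775066  5.06846949] [0.52608051 0.07802253 0.01808052]
touch True 0.5823848457256013 0.08191458143614566 [-0.29817499 -1.16855083 -0.00788328] 22.6917
```

```bash
python3 - <<'E'
from h import *
th=np.radians(1.1); y=np.array([-np.sin(th),np.cos(th),0]); x=np.array([np.cos(th),np.sin(th),0]); z=lambda h:np.array([0,0,h])
P=lambda a,b,h: x*a+y*b+z(h)
o=r.observe()['ee_pos']; a,b=o@x,o@y
r.move_l(P(a,b,.0172),.03,guard=6); r.grip(.59); r.dwell(.1); r.move_l(P(a,b,.10),.12)
r.grip(0.0); r.movep(P(.53,b-.08,.18),down(1.1)); r.dwell(.2)
m=eyes.camera_model('wrist');im=eyes.capture('wrist');m['fish']=1;np.save('w6.npy',m,allow_pickle=True);cv2.imwrite('pics/w6raw.png',im[:,:,::-1])
cv2.imwrite('pics/w6.png',cv2.resize(im[20:230,180:460,::-1],None,fx=2.85,fy=2.85,interpolation=cv2.INTER_CUBIC)); print(r.observe()['t'],r.observe()['force'])
E
```

```text
25.475 [ 0.50167597 -0.13331938 -0.52440813]
```

View pics/w6.png

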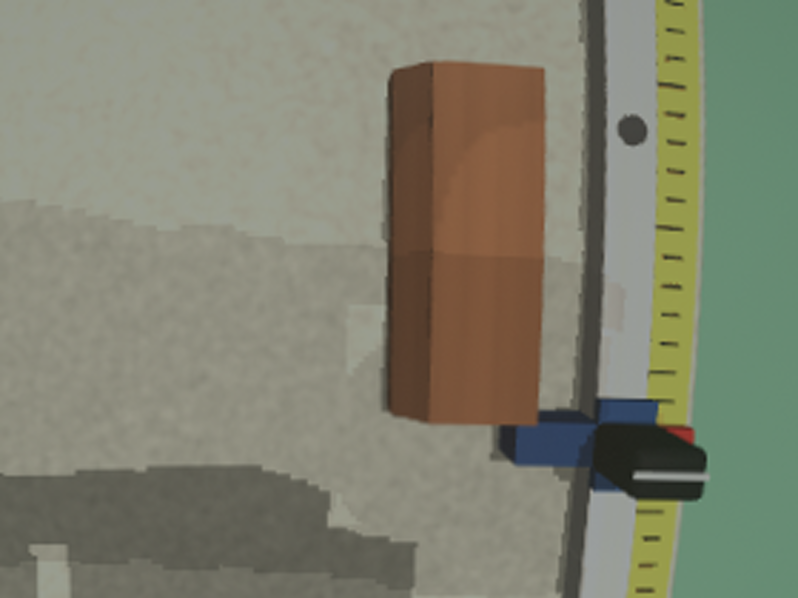

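The blank is square, with its end at the stop's leg: the end at (480,422) meets the leg at (540,412). It lies about 24 mm off the fence, bevel towards the robot. Next comes the tilted push on the bevel with shut fingers.

```bash
cat >>h.py <<'E'
th=np.radians(1.1); y=np.array([-np.sin(th),np.cos(th),0]); x=np.array([np.cos(th),np.sin(th),0]); z=np.array([0,0,1.])
P=lambda a,b,h: x*a+y*b+z*h
def tilt(deg):
    t=np.radians(deg); tz=np.cos(t)*x-np.sin(t)*z; ty=-y; return np.c_[np.cross(ty,tz),ty,tz]
E
python3 - <<'E'
from h import *
for d in(31,36,42):
    R=tilt(d); q=[ik(P(*p),R) for p in((.48,.0815,.12),(.53,.0815,.038),(.60,.0815,.038))]; print(d,[None if a is None else np.round(a) for a in q])
R=tilt(31)
r.movep(P(.48,.0815,.12),R); r.move_l(P(.53,.0815,.038),.12); r.dwell(.3)
F0=np.array(r.observe()['force']); np.save('F0.npy',F0)
h=r.move_l(P(.575,.0815,.038),.03,guard=2.5); o=r.observe(); print('touch',h,o['ee_pos']@x,o['ee_pos'][2],o['force']-F0)
h=r.move_l(P(.606,.0815,.038),.02,guard=9); r.dwell(.2); o=r.observe(); F=o['force']-F0; print('fence',h,o['ee_pos']@x,o['ee_pos']@y,o['ee_pos'][2],F@x,F@y,F[2],o['t'])
E
```

```text
31 [array([  10.,    9.,  137.,  199.,   26., -102.]), array([  9.,  28., 130., 191.,  38., -95.]), array([  8.,  32., 120., 191.,  32., -96.])]
36 [array([  10.,    7.,  136.,  205.,   17., -109.]), array([  9.,  26., 129., 193.,  29., -97.]), array([  7.,  30., 119., 193.,  24., -98.])]
42 [array([  10.,    5.,  133.,  228.,    8., -132.]), array([   8.,   23.,  127.,  197.,   19., -101.]), array([   7.,   29.,  117.,  199.,   14., -105.])]
touch True 0.5702632245725133 0.03777919348408827 [-0.1807005  -1.39907385  0.2709812 ]
fence True 0.5871455529177474 0.08159984609629747 0.03773831562506258 -4.068019241575944 -2.4302897709128364 5.455086453885816 32.025
```

```bash
python3 - <<'E'
from h import *
F0=np.load('F0.npy')
def st(n):
    o=r.observe(); F=o['force']-F0; print(n,'pos',round(o['ee_pos']@x,4),round(o['ee_pos']@y,4),round(o['ee_pos'][2],4),'F',round(F@x,1),round(F@y,1),round(F[2],1),round(o['t'],1)); return F
c=.5871
for i in range(7):
    c+=.0015; r.move_l(P(c,.0815,.038),.03); r.dwell(.1); F=st(c)
    if -F@x>10: break
im=eyes.capture('wrist');cv2.imwrite('pics/w7.png',cv2.resize(im[:,:,::-1],(800,600),interpolation=cv2.INTER_CUBIC))
np.save('c.npy',c)
E
```

```text
0.5885999999999999 pos 0.5875 0.0815 0.0377 F -22.8 -2.2 13.9 32.4
```

View pics/w7.png

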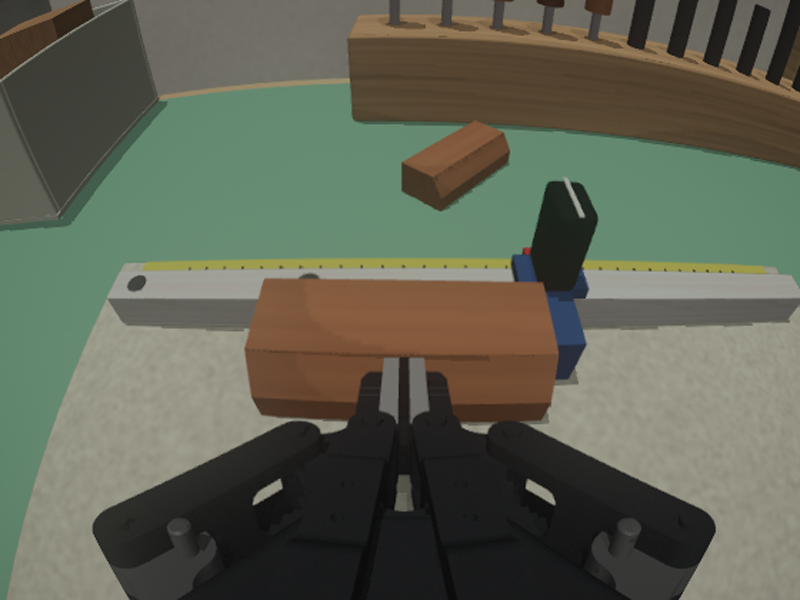

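The wrist view shows the blank flat against the fence, the shut tips on its bevel at (403,375), and the stop at its right end (560,330). The push of 23 N is too hard, so I'll ease it to 13 / 6.5 N with a slight bias towards the stop, then inspect the end gap in one montage.

```bash
python3 - <<'E'
from h import *
F0=np.load('F0.npy'); c,b,h=float(np.load('c.npy')),.0815,.038
def st():
    o=r.observe(); F=o['force']-F0; print('F',round(F@x,1),round(F@y,1),round(F[2],1),'pos',np.round([o['ee_pos']@x,o['ee_pos']@y,o['ee_pos'][2]],4),round(o['t'],1)); return F
F=st()
for i in range(8):
    ex,ez=13+F@x,6.5-F[2]
    if abs(ex)<1.2 and abs(ez)<.8: break
    c+=np.clip(ex*4e-5,-4e-4,4e-4); h-=np.clip(ez*4e-5,-3e-4,3e-4)
    if i==0: b-=.0004
    r.move_l(P(c,b,h),.02); r.dwell(.15); F=st()
np.save('cmd.npy',[c,b,h])
im=eyes.capture('wrist'); s=eyes.capture('side'); m=eyes.camera_model('side')
f=210/np.tan(np.radians(m['vfov']/2)); q=np.array(m['R'])@P(.62,.028,.03)+m['t']; u,v=int(m['cx']+f*q[0]/q[2]),int(m['cy']+f*q[1]/q[2]);print(u,v)
A=cv2.resize(im[170:280,345:425],None,fx=5,fy=5,interpolation=cv2.INTER_CUBIC);B=cv2.resize(s[v-40:v+48,u-32:u+32],(400,550),interpolation=cv2.INTER_CUBIC)
cv2.imwrite('pics/end.png',np.hstack([A,B])[:,:,::-1])
E
```

```text
F -23.2 -2.4 14.3 pos [0.5875 0.0815 0.0377] 32.4
F -14.1 0.4 7.2 pos [0.5874 0.0813 0.0378] 32.8
260 211
```

View pics/end.png

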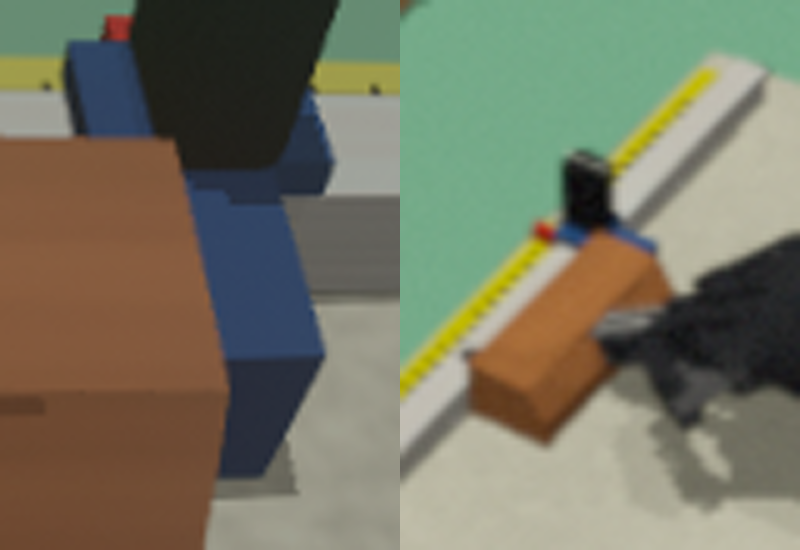

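```bash
python3 - <<'E'
from h import *
m=eyes.camera_model('wrist');m['fish']=1
g=lambda u,v,h: onz(m,345+(u+.5)/5-.5,170+(v+.5)/5-.5,h)
for n,u,v,h in[('leg-y front top',323,355,.041),('leg-y front bottom',265,477,.015),('blank top/bevel corner',228,388,.047),('blank back corner',174,138,.047),('mark top',118,18,.027)]:
    q=g(u,v,h); print(n,round(q@x,4),round(q@y,4))
E
```

```text
leg-y front top 0.6005 0.0131
leg-y front bottom 0.6011 0.012
blank top/bevel corner 0.5926 0.0274
blank back corner 0.6265 0.0265
mark top 0.668 0.0215
```

The blank's end is at y' ≈ 0.027 and the stop face at 0.0271, so they meet to within measurement error, and the back sits at the fence. One last check that the push is steady, then I hand in.

```bash
python3 - <<'E'
from h import *
F0=np.load('F0.npy')
r.dwell(.8); o=r.observe(); F=o['force']-F0; print(F@x,F@y,F[2],o['t'])
if 10<-F@x<18 and 4<F[2]<10: print(job.sign_off())
E
```

```text
-13.669846462629158 0.9349354736083468 7.167560114230376 33.725
the job is handed in; nothing more can be done
None
```

I handed the job in at 33.7 s: the stop is within about 0.3 mm of the marker, and the blank is against the fence with its end at the stop (within about 0.5 mm by camera), held by a steady push of about 13.7 N to the fence and 7.2 N down.

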